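# Index the straightedge of a pattern-maker's angle board by one hole

## Robot

A 6-joint arm with a two-finger parallel gripper is mounted at the origin on the work surface. World frame = base frame: x ahead of the robot, y to its left, z up, the work surface at z = 0. Lengths are in m, angles in rad, forces in N, time in s.
With the tool pointing down it reaches from about 0.3 to 0.75 m from the base axis. Payload 8.5 kg.
Tool frame: the origin (TCP) lies on the mounting face of the last link; the fingertips stand 173 mm ahead of it and the grasp point (between the pads) lies 155 mm ahead of it (r.grasp_offset is the z of the grasp point in the tool frame, in m); z points along the fingers, y is the line along which they close (so a half turn about z gives the same grasp; the last joint's range is limited). The gripper opens to 85 mm and grips with 20 to 120 N. Pads are 22 mm wide; open, the fingers measure 114 mm over their backs; the gripper's body (76 mm by 85 mm) begins 54 mm behind the grasp point. The pads swing forward as they close: fully open they stand 13 mm farther back than shut.
Start: joints at [1.005, 0.381, 1.297, -0, 1.464, -0.215], TCP at [0.189, 0.516, 0.405] pointing down, gripper open.
Joint ranges: [-3.11, 3.11], [-0.89, 2.33], [0.22, 2.48], [-1.42, 4.56], [0.17, 2.85], [-2.88, 2.88]. Speed limits (rad/s): [2.39, 2.39, 3.14, 3.14, 3.14, 3.14].

## Interface

Orientations are given as a rotation vector (axis times angle).
In Python, from workcell import r gives the robot as it stands. The module is installed in compiled form; this text tells all that it offers.
- The arm moves only by the tool step_arm, never from a script. Its argument "commands" is a list of rows, each a list of 7 numbers: the shift along the tool's x, y, z in m, then the turn, a rotation vector about the tool's x, y, z in degrees, then the finger opening in m, from 0 to 0.0854. A call has 1 to 20 rows; each row is the pose to reach, as a shift and turn from the pose commanded when the call began, along the tool's axes at that moment; what a row does not reach only later rows make up. A row lasts 1/10 s, in which the tool goes at most 50 mm and 8.59 degrees, less where a joint would pass 70% of its speed; a pose out of reach is approached as far as the arm can. A call with a gripper value outside its range is refused whole. The fingers move at their own pace and stop on an object; "squeeze" is the grip in N (left out, the last holds). Time passes only in rows, so rows that repeat a pose let the fingers close. It gives the time, the measured TCP pose, the force, the opening and the grip force at its end, in the units of the state.
- r.get_obs(): the state, without advancing time (a new reading comes with each control period).
- r.capture(name): name is "side" or "top" or "wrist"; returns (picture, depth): 480x640x3 uint8, blue, green, red; 480x640 float32, m along the optical axis (not along the pixel's ray), 0 where there is no reading.
- r.calibration(name): a dict with "intrinsics" (3x3 intrinsics, pixels), "camera_from_world" (4x4, takes a point from world to camera coordinates). Camera axes: x right, y up, looking along -z (the intrinsics and any distortion apply to the point x, -y, -z); pixel columns grow to the right and rows downward; lengths in m; the calibration is good to about 2 mm. A picture is of the moment at which its call begins: read the wrist's pose just before it. calibration takes no time and is no camera call; for the wrist camera it gives the pose at the moment of the call.
- r.finish_job(): hands the job in; it is judged then, once.
The state is a dict: "time": time; "joints": joint angles; "dq": joint speeds; "joint_efforts": joint torques, N m; "eef_pos": TCP position; "ee_rot": TCP orientation; "force": force on the tool from outside, world axes, zero at the start; "torque": the same for the moment, N m; "grip_width": finger opening in m; "grasp_force": force on a finger pad.
Only numpy, scipy, OpenCV 4.12 (cv2) and the standard library are available. Lean on these libraries where they do the work, as an engineer would, in place of code of your own. Each camera call takes 0.05 s, during which the arm holds its last target. There are 200 camera calls.

## Task

The straightedge on the angle board is locked by a spring pin with a red pull ring. Hook a fingertip through the ring (do not pinch it), lift the pin out of its hole, swing the straightedge one hole towards the blue disc and no farther, and let the pin drop fully home in the hole beside that disc. Be gentle with the ring, leave it free at the end, and do not disturb any of the other things.

Things in the scene. Friction and masses are not known exactly. Their poses are not given: they have to be found in the camera images.
- angle_board: plywood board fixed to the table, 330 x 300 x 18 mm. Origin on the table straight below the middle (starting) hole. x runs from that hole to the straightedge's pivot, away from the robot (turned by the board's yaw), y to the left, z up; the board spans x -75 to 255 and y -150 to 150 mm
- pivot (a point): axis of the straightedge's vertical hinge, 200 mm along the board's x from the starting hole; this point is 50 mm above the table. A steel rack (top 30 mm above the table) has five holes about 11.6 mm wide on a circle of 200 mm radius about this axis, 15 degrees (52 mm) apart
- straightedge (a joint): swing of the 36 mm wide aluminium bar (top 38 mm above the table) about the pivot, rad: 0 in the middle hole, its start; grows as the pin end swings to the board's +y (left seen from the robot). Holes at -0.524, -0.262, 0, 0.262, 0.524. Swinging takes 1 to 4 N at the ring; it stays where left. A dark bush 23 mm across guides the pin, its top 62 mm above the table
- index_pin (a joint): lift of the round-ended 10 mm spring pin, m: 0 fully home (its start), 0.034 at its upper stop. Free of the rack from 0.011 up. Raising it takes about 4 N at first, 6 N at the top; let go, the spring drives it down. Let down between holes it rides on the rack (reading about 0.011) and snaps in when swung over a hole
- pin_foot (a point): foot of the pin, on the pin's axis; 19 mm above the table when fully home
- pull_ring: red ring rigidly fixed on the pin's top: round wire 6 mm thick, 60 mm inside diameter. It stands across the straightedge, facing the robot, its top leaning 40 degrees back towards the pivot, so it looks at the robot and upward. Origin on the pin's axis, at table height when the pin is home; rises with the pin; x towards the pivot
- ring_centre (a point): centre of the ring's opening: 21 mm from the pin's axis towards the pivot, 102 mm above the table when the pin is home; the ring's top edge (42 mm from the pin's axis) is then about 130 mm, its bottom about 74 mm above the table
- blue_disc: small blue disc, 22 mm across, 6 mm high, fixed on the board beside the hole to go to: either the next hole on the left or the next on the right of the start. It lies 36 mm beyond that hole, radially outwards from the pivot (on the robot's side of the rack). Origin under its centre
- white_disc: white disc of the same size in the same place beside the next hole on the other side: the wrong hole
- sanding_block: brown cork sanding block 70 x 36 x 26 mm lying on the table left of the board; origin under its centre. To be left alone
- tape_case: yellow round tape-measure case, 56 mm across, 22 mm high, on the table right of the board; origin under its centre. To be left alone
- pattern_weight: brass pattern weight with a knob, 52 mm across, 48 mm high, standing near the far left corner of the board; origin under its centre. To be left alone
- bobbin: empty wooden bobbin 42 mm across, 50 mm high, standing near the far right corner of the board; origin under its centre. To be left alone
- pencil_pot: brass pot of pencils, 68 mm across, about 160 mm high in all, at the right of the table; origin under its centre. To be left alone
- scissors: scissors with black loops, 250 mm long, lying at the left of the table; origin under the rivet. To be left alone
- short_tube: upright cardboard tube 72 mm across, 150 mm high, at the far left; origin under its centre. To be left alone
- button_jar: green glass jar with a metal cap, 66 mm across, 85 mm high, at the far right; origin under its centre. To be left alone

How it is judged:
By the outcome, as a careful person would: the job done as asked, in the order asked, and still so for the second after the job is handed in, with the robot touching nothing.
It also fails if it takes over 45 s, if anything falls off the work surface, if the arm or the gripper's body presses on something with over 40 N, if the wrist force passes 120 N, or if a joint passes its speed limit or range.

## Working session

There is one attempt and no reset: what is moved stays moved. The work goes in short steps, Python scripts to look and compute and a tool call to move; the robot and the scene stay as the last step left them, time stands still between calls to the robot, and variables do not carry over. Pictures are saved under pics/ and viewed, at most 10 in all, crops included, and the job is handed in when it is done.

Besides the shell and the picture viewer there is one more tool, called after "Call:" by a JSON object that holds its "method" and its "body", one argument or row to a line. step_arm: Moves the arm, as the interface text tells. Its arguments: {"type":"object","properties":{"commands":{"type":"array"},"squeeze":{"type":"number"}},"required":["commands"]}

```bash
mkdir -p pics
cat > h.py <<'E'
import numpy as np, cv2
from workcell import r
def cap(n,f=None):
    c=r.calibration(n); im,d=r.capture(n)
    if f: cv2.imwrite('pics/'+f,im)
    return im,d,c
def world(c,u,v,d):
    K=c["intrinsics"]; p=np.array([(u-K[0,2])/K[0,0]*d,-(v-K[1,2])/K[1,1]*d,-d,1])
    return (np.linalg.inv(c["camera_from_world"])@p)[:3]
def ray(c,u,v,z):
    o=(np.linalg.inv(c["camera_from_world"]))[:3,3]; p=world(c,u,v,1.); return o+(p-o)*(z-o[2])/(p[2]-o[2])
def proj(c,p):
    q=c["camera_from_world"]@np.append(p,1); K=c["intrinsics"]; return K[0,0]*q[0]/-q[2]+K[0,2],K[1,1]*-q[1]/-q[2]+K[1,2]
def blobs(im,lo,hi,mn=30):
    m=cv2.inRange(cv2.cvtColor(im,cv2.COLOR_BGR2HSV),np.array(lo),np.array(hi))
    n,l,s,ce=cv2.connectedComponentsWithStats(m); return [(s[i],ce[i]) for i in range(1,n) if s[i][4]>=mn],l
E
python3 - <<'E'
from h import *
for n in("top","side"):
    im,d,c=cap(n,n+"0.png")
    print(n,c["intrinsics"].tolist(),np.linalg.inv(c["camera_from_world"]).round(3).tolist(),c.keys())
    print("blue",blobs(im,(100,120,60),(125,255,255))[0]); print("red",blobs(im,(0,150,80),(6,255,255))[0],blobs(im,(174,150,80),(180,255,255))[0])
print(r.get_obs())
E
```

```text
top [[612.9953280421931, 0.0, 314.65286935430834], [0.0, 612.9953280421931, 250.3717908816385], [0.0, 0.0, 1.0]] [[0.009, 0.984, -0.181, 0.305], [-1.0, 0.011, 0.01, 0.008], [0.012, 0.181, 0.983, 1.759], [0.0, 0.0, 0.0, 1.0]] dict_keys(['intrinsics', 'camera_from_world'])
blue [(array([108, 201,   4,  40,  86], dtype=int32), array([108.76744186, 215.88372093])), (array([ 54, 268,  53,   4, 139], dtype=int32), array([ 85.37410072, 269.99280576])), (array([314, 268,   6,   7,  33], dtype=int32), array([316.45454545, 270.78787879]))]
red [(array([331, 245,  25,  20, 103], dtype=int32), array([342.9223301 , 254.39805825]))] []
side [[570.9197834821658, 0.0, 318.8147385395647], [0.0, 570.9197834821658, 241.46748598436596], [0.0, 0.0, 1.0]] [[0.977, 0.133, -0.165, 0.379], [-0.211, 0.542, -0.813, -1.102], [-0.019, 0.829, 0.558, 0.85], [0.0, 0.0, 0.0, 1.0]] dict_keys(['intrinsics', 'camera_from_world'])
blue [(array([263, 146,  38,  25, 300], dtype=int32), array([280.95      , 163.11666667])), (array([326, 155,   5,   9,  44], dtype=int32), array([327.95454545, 159.09090909])), (array([304, 2
[... 223 characters left out ...]
9784946, 381.70967742]))] []
{'time': 0.1, 'joints': array([ 1.00471119e+00,  3.81142433e-01,  1.29816226e+00,  4.89460960e-05,
        1.46357474e+00, -2.15295416e-01]), 'dq': array([-0.0010191 , -0.00151988, -0.00271081, -0.00036173,  0.00114826,
        0.00015509]), 'joint_efforts': array([ 3.32503791e-03, -4.49224555e+01, -2.31654310e+01, -2.15592754e-04,
        3.64959633e-03, -4.52143155e-06]), 'eef_pos': array([0.18897827, 0.51647691, 0.40417361]), 'ee_rot': array([-5.48113042e-01, -3.09286464e+00,  1.83953950e-03]), 'force': array([ 0.56774689, -0.05568818, -0.16505445]), 'torque': array([-0.03435803,  0.00391405,  0.04316447]), 'grasp_force': 0.0, 'grip_width': 0.0852726663442488}
```

View pics/top0.png

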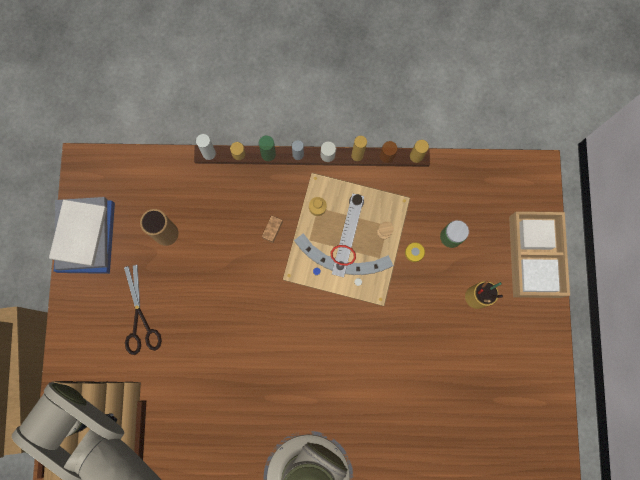

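View pics/side0.png

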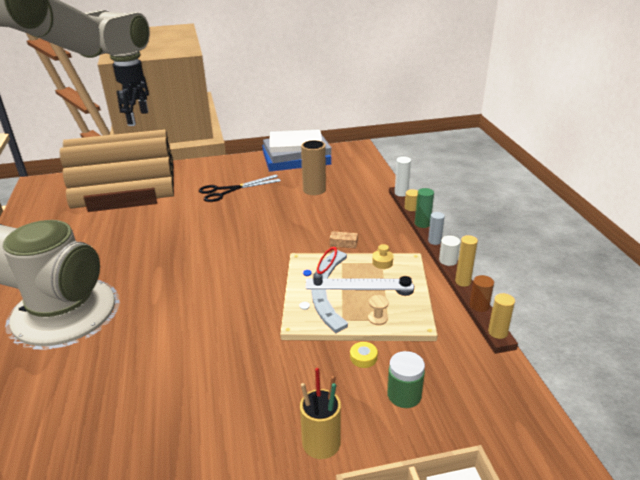

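The top view shows the blue disc at (316,271), left of the board's centre line, and the white disc at (358,282). The ring is near (343,254) and the pivot at (357,200). The side view agrees, so the swing goes left (+).

Run:
```python
from h import *
P={}
for n in("top","side"):
    im,d,c=cap(n)
    b=[x[1] for x in blobs(im,(100,120,60),(125,255,255))[0] if x[0][4]<60 and 260<x[1][1]<280][0]
    w=[(x[0][4],x[1]) for x in blobs(im,(0,0,185),(180,50,255),15)[0] if (350<x[1][0]<366 and 276<x[1][1]<288 if n=="top" else 296<x[1][0]<312 and 300<x[1][1]<312)]
    print(n,b,w)
    B=ray(c,*b,.023);print("blue",B.round(4))
    if w:
        W=ray(c,*w[0][1],.023); y=B-W; print("white",W.round(4),"dist",np.linalg.norm(y[:2]))
        y/=np.linalg.norm(y); x=np.array([y[1],-y[0],0]); h=(B+W)/2+.028*x; h[2]=0
        yaw=np.arctan2(x[1],x[0]); print("hole0",h.round(4),"yaw deg",np.degrees(yaw), "pivot",(h+.2*x).round(4))
        rc=h+.021*x+[0,0,.102]; print("ring centre",rc,proj(c,rc),"pivot px",proj(c,h+.2*x+[0,0,.05]))
    m=blobs(im,(0,110,60),(8,255,255))[0]; print([ (s.tolist(),ce.round(1)) for s,ce in m if 240<ce[1]<285 and 300<ce[0]<370])
im,d,c=cap("wrist","w0.png")
```

```text
top [316.4375 270.6875] [(np.int32(42), array([357.76190476, 281.76190476]))]
blue [ 0.5643 -0.0159  0.023 ]
white [ 0.5337 -0.1342  0.023 ] dist 0.12218463259224543
hole0 [ 0.5761 -0.0821  0.    ] yaw deg -14.514455977273988 pivot [ 0.7697 -0.1322  0.    ]
ring centre [ 0.59646092 -0.08733735  0.102     ] (np.float64(342.97463325966476), np.float64(255.14784783565688)) pivot px (np.float64(357.565011323397), np.float64(199.21449060830548))
[([331, 245, 25, 21, 126], array([343.1, 254.6]))]
side [306.88235294 272.23529412] [(np.int32(83), array([303.96385542, 304.80722892]))]
blue [ 0.5666 -0.0204  0.023 ]
white [ 0.5369 -0.137   0.023 ] dist 0.12031179515187004
hole0 [ 0.5789 -0.0856  0.    ] yaw deg -14.28272855098284 pivot [ 0.7727 -0.1349  0.    ]
ring centre [ 0.5992711  -0.09075659  0.102     ] (np.float64(326.2286867734385), np.float64(260.36756433284734)) pivot px (np.float64(405.23518242996124), np.float64(279.39864681236475))
[([316, 246, 22, 28, 141], array([326.8, 258.4]))]
```

View pics/w0.png

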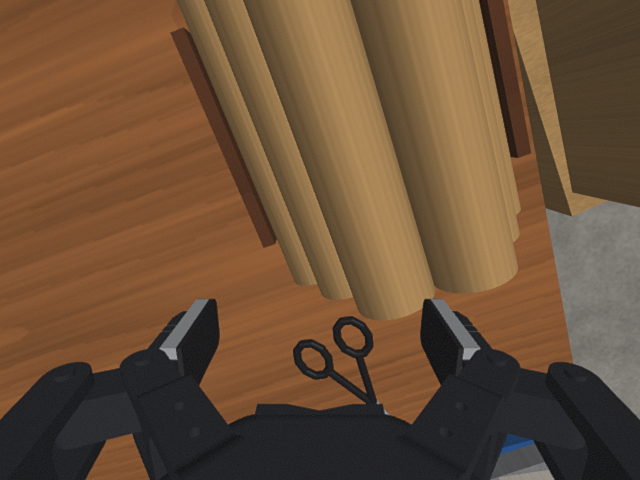

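The wrist view shows the open fingers at the bottom of the frame, with tips near (205,310) and (435,310). I'll move over the work area and collect joint and pose data to identify the arm's kinematics.

Call:
{"method": "step_arm", "body": {
  "commands": [
    [-0.032,-0.037,-0.004,0,0,0,0],
    [-0.064,-0.074,-0.008,0,0,0,0],
    [-0.096,-0.111,-0.012,0,0,0,0],
    [-0.128,-0.148,-0.016,0,0,0,0],
    [-0.16,-0.185,-0.02,0,0,-1,0],
    [-0.192,-0.222,-0.024,0,0,-2,0],
    [-0.224,-0.259,-0.028,0,0,-3,0],
    [-0.256,-0.296,-0.032,0,0,-4,0],
    [-0.288,-0.333,-0.036,0,0,-5,0],
    [-0.32,-0.37,-0.04,0,0,-6,0],
    [-0.352,-0.407,-0.045,0,0,-6,0],
    [-0.386,-0.444,-0.05,0,0,-6,0],
    [-0.386,-0.444,-0.05,0,0,-6,0]
  ]
}}

```text
time: 1.55
eef_pos: [0.4005, -0.0376, 0.4548]
ee_rot: [0.395, 3.116, -0.002]
force: [-0.1, 1.2, 0.1]
grip_width: -0.0003
grasp_force: 0.0
```

```bash
cat >> h.py <<'E'
from scipy.spatial.transform import Rotation as Ro
def tool():
    o=r.get_obs(); T=np.eye(4); T[:3,:3]=Ro.from_rotvec(o["ee_rot"]).as_matrix(); T[:3,3]=o["eef_pos"]; return T,o
E
python3 - <<'E'
from h import *
T,o=tool(); c=r.calibration("wrist"); C=np.linalg.inv(c["camera_from_world"])
print(T.round(4)); print("cam in tool",(np.linalg.inv(T)@C).round(3)); print(o["joints"].round(4),o["time"],o["force"],o["grip_width"])
E
```

```text
[[-9.684e-01  2.496e-01  7.000e-04  4.005e-01]
 [ 2.496e-01  9.684e-01 -1.300e-03 -3.760e-02]
 [-1.000e-03 -1.100e-03 -1.000e+00  4.548e-01]
 [ 0.000e+00  0.000e+00  0.000e+00  1.000e+00]]
cam in tool [[ 0.     0.958  0.288  0.074]
 [ 1.    -0.     0.     0.001]
 [ 0.     0.288 -0.958  0.031]
 [ 0.     0.     0.     1.   ]]
[-3.8970e-01  7.7700e-02  1.5612e+00 -9.0000e-04  1.5015e+00 -1.7082e+00] 1.55 [-0.13688918  1.21363794  0.0742716 ] -0.00026073648364471506
```

Call:
{"method": "step_arm", "body": {
  "commands": [
    [0,0,0,0,-8,0,0],
    [0,0,0,0,-16,0,0],
    [0,0,0,0,-24,0,0],
    [0,0,0,0,-30,0,0],
    [0,0,0,0,-30,0,0]
  ]
}}

```text
time: 2.05
eef_pos: [0.3983, -0.0326, 0.4547]
ee_rot: [0.321, 2.6, -0.086]
force: [-0.1, 0.6, 0.1]
grip_width: -0.0002
grasp_force: 0.0
```

Run:
```python
from h import *
T,o=tool(); print(T.round(4).tolist(),o["joints"].round(4))
```

```text
[[-0.8396, 0.2432, 0.4857, 0.3983], [0.2107, 0.97, -0.1215, -0.0326], [-0.5006, 0.0003, -0.8656, 0.4547], [0.0, 0.0, 0.0, 1.0]] [-3.9670e-01  9.0000e-04  1.6765e+00  9.3200e-02  9.4690e-01 -1.7562e+00]
```

```bash
cat > kin.py <<'E'
import numpy as np
from scipy.optimize import least_squares
from scipy.spatial.transform import Rotation as Ro
S=[([1.00471,.38114,1.29816,.00005,1.46357,-.21530],[.18898,.51648,.40417]),
   ([-.3897,.0777,1.5612,-.0009,1.5015,-1.7082],[.4005,-.0376,.4548]),
   ([-.3967,.0009,1.6765,.0932,.9469,-1.7562],[.3983,-.0326,.4547])]
def fk(q,P):
    h,L1,e,L2,D,lat=P; A=Ro.from_euler('z',q[0]); v=A.apply([0,lat,h])
    B=A*Ro.from_euler('y',q[1]); v=v+B.apply([0,0,L1]); C=B*Ro.from_euler('y',q[2]); v=v+C.apply([e,0,L2]); w=v
    E=C*Ro.from_euler('z',q[3])*Ro.from_euler('y',q[4]); v=v+E.apply([0,0,D])
    return v,E*Ro.from_euler('z',q[5]),C,w
P=least_squares(lambda P:np.r_[np.concatenate([fk(q,P)[0]-p for q,p in S]),1e-4*P[2]],[.15,.52,0,.37,.15,.117],method='lm').x
def solve(p,R,q0):
    lo=[-3.11,-.89,.22,-1.42,.17,-2.88];hi=[3.11,2.33,2.48,4.56,2.85,2.88]
    def f(q):
        v,E,_,_=fk(q,P); return np.r_[(v-p)*10,(R.inv()*E*off).as_rotvec()]
    s=least_squares(f,np.clip(q0,np.array(lo)+.01,np.array(hi)-.01),bounds=(lo,hi)); return s.x,np.abs(s.fun).max()
_,E,_,_=fk(S[2][0],P)
off=E.inv()*Ro.from_matrix([[-0.8396,0.2432,0.4857],[0.2107,0.97,-0.1215],[-0.5006,0.0003,-0.8656]])
if __name__=="__main__":
    print(P.round(4)); print([np.round(fk(q,P)[0]-p,4) for q,p in S]); print("off",off.as_rotvec().round(4))
    yaw=np.radians(-14.4)
    for d in (0,-15):
      y2=yaw+np.radians(d); a=np.array([np.cos(yaw),np.sin(yaw)]); piv=np.array([.577,-.0835])+.2*a
      rc=np.r_[piv-.179*np.array([np.cos(y2),np.sin(y2)]),.102]
      for p in (20,25,30,35,40,45,50):
        z=Ro.from_euler('zy',[y2,np.radians(90+p)]) # tool z dir = forward, p below
        for cam,sg in(("up",np.pi),("down",0)):
          R=z*Ro.from_euler('z',sg); R=R
          zt=R.apply([0,0,1]); t=rc-.153*zt
          best=min((solve(t,R,[-.39,-.6,2.3,j4,.6,j6]) for j4 in(0,3.1) for j6 in(-1.7,1.4)),key=lambda s:s[1])
          print(d,p,cam,R.apply([1,0,0]).round(2),best[0].round(2),round(best[1],4))
E
python3 kin.py
```

```text
[0.1318 0.5374 0.1047 0.3509 0.0843 0.1175]
[array([ 0., -0., -0.]), array([0., 0., 0.]), array([ 0.,  0., -0.])]
off [-0.0000e+00 -1.0000e-04  1.5708e+00]
0 20 up [0.33 0.25 0.91] [-0.54  0.68  2.09  2.49  0.92 -1.59] 0.0
0 20 down [-0.33 -0.25 -0.91] [-0.54  0.68  2.09  2.49  0.92  1.55] 0.0
0 25 up [0.41 0.25 0.88] [-0.53  0.64  2.06  2.42  0.77 -1.51] 0.0
0 25 down [-0.41 -0.25 -0.88] [-0.53  0.64  2.06  2.42  0.77  1.64] 0.0
0 30 up [0.48 0.25 0.84] [-0.52  0.59  2.03  2.32  0.63 -1.39] 0.0
0 30 down [-0.48 -0.25 -0.84] [-0.52  0.59  2.03  2.33  0.63  1.75] 0.0
0 35 up [0.56 0.25 0.79] [-0.51  0.56  1.99  2.17  0.5  -1.22] 0.0
0 35 down [-0.56 -0.25 -0.79] [-0.51  0.56  1.99  2.17  0.5   1.92] 0.0
0 40 up [0.62 0.25 0.74] [-0.49  0.53  1.94  1.92  0.39 -0.96] 0.0
0 40 down [-0.62 -0.25 -0.74] [-0.49  0.53  1.94  1.92  0.39  2.18] 0.0
0 45 up [0.68 0.25 0.68] [-0.47  0.51  1.89  1.54  0.33 -0.57] 0.0
0 45 down [-0.68 -0.25 -0.68] [-0.47  0.51  1.89  1.54  0.33  2.58] 0.0
0 50 up [0.74 0.25 0.62] [-0.46  0.5   1.84  1.08  0.33 -0.1 ] 0.0
0 50 down [-0.74 -0.25 -0.62] [-0.46  0.5  
[... 335 characters left out ...]
.49 0.75] [-0.4   0.6   2.    2.47  0.57 -1.71] 0.0
-15 30 down [-0.44 -0.49 -0.75] [-0.4   0.6   2.    2.47  0.57  1.44] 0.0
-15 35 up [0.5  0.49 0.71] [-0.39  0.57  1.96  2.32  0.44 -1.54] 0.0
-15 35 down [-0.5  -0.49 -0.71] [-0.39  0.57  1.96  2.32  0.44  1.6 ] 0.0
-15 40 up [0.56 0.49 0.67] [-0.38  0.54  1.91  2.04  0.32 -1.25] 0.0
-15 40 down [-0.56 -0.49 -0.67] [-0.38  0.54  1.91  2.04  0.32  1.89] 0.0
-15 45 up [0.62 0.49 0.62] [-0.37  0.52  1.86  1.55  0.26 -0.76] 0.0
-15 45 down [-0.62 -0.49 -0.62] [-0.37  0.52  1.86  1.55  0.26  2.38] 0.0
-15 50 up [0.67 0.49 0.56] [-0.35  0.51  1.81  0.98  0.27 -0.18] 0.0
-15 50 down [-0.67 -0.49 -0.56] [-0.36  0.51  1.81  1.06  0.27  2.88] 0.0153
```

```bash
sed -i "s/from_euler('zy',/from_euler('ZY',/" kin.py
cat > plan.py <<'E'
from kin import *
yaw=np.radians(-14.4); p=30
R=Ro.from_euler('ZY',[yaw,np.radians(90+p)])*Ro.from_euler('z',np.pi); zt=R.apply([0,0,1]); rc=np.array([.577+.021*np.cos(yaw),-.0835+.021*np.sin(yaw),.102])
def rows(T0,R0,path):
    for q in path:
        v,E,_,_=fk(q,P); E=E*off; s=R0.inv().apply(v-T0); w=np.degrees((R0.inv()*E).as_rotvec())
        print(s.round(3).tolist(),w.round(1).tolist(),"tipz",(v+E.apply([0,0,.173]))[2].round(3))
if __name__=="__main__":
    from h import tool
    T,o=tool(); q0=o["joints"]; R0=Ro.from_matrix(T[:3,:3])
    for n,pt in (("ins",rc-.153*zt),("pre",rc-.233*zt),("high",rc-.233*zt+[0,0,.15])):
        c=[solve(pt,R,[-.39,.3,2.,j4,.6,-1.7]) for j4 in(1.,3.1)]; print(n,[(a.round(3),round(b,5)) for a,b in c])
    q1=min(c,key=lambda s:s[1])[0]; n=int(np.ceil(np.degrees(np.abs(q1-q0)).max()/7)); print(n, np.linalg.norm((R0.inv()*R).as_rotvec()))
    rows(T[:3,3],R0,[q0+(q1-q0)*i/n for i in range(1,n+1)])
E
python3 kin.py|sed -n '1,3p;/up/p'; python3 plan.py
```

```text
[0.1318 0.5374 0.1047 0.3509 0.0843 0.1175]
[array([ 0., -0., -0.]), array([0., 0., 0.]), array([ 0.,  0., -0.])]
off [-0.0000e+00 -1.0000e-04  1.5708e+00]
0 20 up [ 0.33 -0.09  0.94] [-0.4   0.68  2.1   2.96  0.87 -1.5 ] 0.0
0 25 up [ 0.41 -0.11  0.91] [-0.4   0.63  2.07  2.94  0.7  -1.48] 0.0
0 30 up [ 0.48 -0.12  0.87] [-0.39  0.59  2.03  2.9   0.54 -1.44] 0.0
0 35 up [ 0.56 -0.14  0.82] [-0.39  0.56  1.99  2.83  0.38 -1.36] 0.0
0 40 up [ 0.62 -0.16  0.77] [-0.38  0.53  1.94  2.67  0.23 -1.2 ] 0.0
0 45 up [ 0.68 -0.18  0.71] [-0.39  0.52  1.9   2.13  0.17 -0.66] 0.0426
0 50 up [ 0.74 -0.19  0.64] [-0.38  0.5   1.83  0.61  0.17  0.87] 0.0239
-15 20 up [ 0.3  -0.17  0.94] [-0.13  0.7   1.98  3.66  0.8  -1.81] 0.0
-15 25 up [ 0.37 -0.21  0.91] [-0.14  0.66  1.95  3.72  0.66 -1.88] 0.0
-15 30 up [ 0.44 -0.25  0.87] [-0.14  0.62  1.92  3.82  0.52 -1.99] 0.0
-15 35 up [ 0.5  -0.28  0.82] [-0.15  0.59  1.89  4.    0.39 -2.18] 0.0
-15 40 up [ 0.56 -0.32  0.77] [-0.16  0.56  1.85  4.32  0.29 -2.51] 0.0
-15 45 up [ 0.62 -0.35  0.71] [-0.18  0.55  1.82  4.56  0.23 -2.75] 0.0476
-15 50 up [ 0
[... 757 characters left out ...]
pz 0.299
[0.005, 0.013, 0.027] [-14.4, -5.7, 48.0] tipz 0.3
[0.007, 0.014, 0.032] [-17.2, -6.0, 58.0] tipz 0.3
[0.008, 0.014, 0.036] [-20.0, -6.0, 68.2] tipz 0.301
[0.01, 0.014, 0.041] [-22.8, -5.9, 78.5] tipz 0.301
[0.011, 0.014, 0.045] [-25.5, -5.6, 88.9] tipz 0.302
[0.013, 0.013, 0.049] [-28.2, -5.1, 99.3] tipz 0.302
[0.016, 0.012, 0.053] [-30.8, -4.5, 109.9] tipz 0.302
[0.018, 0.01, 0.057] [-33.4, -3.7, 120.5] tipz 0.301
[0.021, 0.007, 0.061] [-36.0, -2.9, 131.1] tipz 0.299
[0.025, 0.005, 0.065] [-38.5, -2.0, 141.8] tipz 0.296
[0.029, 0.002, 0.069] [-41.1, -1.1, 152.5] tipz 0.292
[0.034, -0.002, 0.073] [-43.7, -0.2, 163.3] tipz 0.288
[0.039, -0.005, 0.077] [46.3, -0.6, -173.9] tipz 0.282
```

```bash
cat > p2.py <<'E'
import sys
from plan import *
from h import tool
q1=np.array(eval(sys.argv[1])); n=int(sys.argv[2]); m=int(sys.argv[3])
T,o=tool(); q0=o["joints"]; R0=Ro.from_matrix(T[:3,:3])
for i in range(1,m+1):
    v,E,_,_=fk(q0+(q1-q0)*i/n,P); E=E*off; s=R0.inv().apply(v-T[:3,3]); w=np.degrees((R0.inv()*E).as_rotvec())
    print(s.round(3).tolist(),w.round(1).tolist(),"tip",(v+E.apply([0,0,.173])).round(3))
E
python3 p2.py "[-0.423,0.441,2.188,2.852,0.546,-1.408]" 25 13
```

```text
[0.003, 0.006, 0.013] [-5.0, 0.3, 4.8] tip [ 0.49  -0.033  0.293]
[0.006, 0.013, 0.025] [-9.8, 0.8, 10.0] tip [ 0.498 -0.014  0.283]
[0.009, 0.018, 0.036] [-14.4, 1.2, 15.3] tip [0.506 0.004 0.275]
[0.012, 0.024, 0.046] [-18.8, 1.8, 20.9] tip [0.513 0.02  0.27 ]
[0.015, 0.028, 0.056] [-22.9, 2.3, 26.7] tip [0.521 0.034 0.266]
[0.017, 0.032, 0.065] [-26.8, 2.9, 32.8] tip [0.529 0.046 0.263]
[0.019, 0.036, 0.074] [-30.4, 3.5, 39.0] tip [0.536 0.056 0.262]
[0.022, 0.038, 0.082] [-33.7, 4.1, 45.5] tip [0.544 0.064 0.261]
[0.024, 0.04, 0.09] [-36.8, 4.7, 52.1] tip [0.552 0.069 0.26 ]
[0.026, 0.041, 0.098] [-39.7, 5.3, 58.9] tip [0.559 0.071 0.26 ]
[0.028, 0.042, 0.106] [-42.2, 5.9, 65.9] tip [0.566 0.072 0.259]
[0.031, 0.042, 0.113] [-44.5, 6.4, 73.0] tip [0.573 0.069 0.258]
[0.034, 0.041, 0.121] [-46.5, 6.8, 80.2] tip [0.579 0.065 0.256]
```

Call:
{"method": "step_arm", "body": {
  "commands": [
    [0.003,0.006,0.013,-5,0.3,4.8,0],
    [0.006,0.013,0.025,-9.8,0.8,10,0],
    [0.009,0.018,0.036,-14.4,1.2,15.3,0],
    [0.012,0.024,0.046,-18.8,1.8,20.9,0],
    [0.015,0.028,0.056,-22.9,2.3,26.7,0],
    [0.017,0.032,0.065,-26.8,2.9,32.8,0],
    [0.019,0.036,0.074,-30.4,3.5,39,0],
    [0.022,0.038,0.082,-33.7,4.1,45.5,0],
    [0.024,0.04,0.09,-36.8,4.7,52.1,0],
    [0.026,0.041,0.098,-39.7,5.3,58.9,0],
    [0.028,0.042,0.106,-42.2,5.9,65.9,0],
    [0.031,0.042,0.113,-44.5,6.4,73,0],
    [0.034,0.041,0.121,-46.5,6.8,80.2,0],
    [0.034,0.041,0.121,-46.5,6.8,80.2,0]
  ]
}}

```text
time: 3.45
eef_pos: [0.4391, -0.0006, 0.3321]
ee_rot: [1.661, 1.72, 1.389]
force: [0.8, 0.1, -0.4]
grip_width: 0.0001
grasp_force: 0.0
```

```bash
python3 -c "
from h import *
print(r.get_obs()['joints'].round(3))"; python3 p2.py "[-0.423,0.441,2.188,2.852,0.546,-1.408]" 14 14
```

```text
[-0.409  0.23   1.943  1.526  0.74  -1.572]
[-0.003, -0.005, 0.002] [-2.3, -0.8, 6.0] tip [0.583 0.06  0.253]
[-0.008, -0.011, 0.005] [-4.5, -1.8, 12.0] tip [0.588 0.054 0.25 ]
[-0.013, -0.016, 0.007] [-6.6, -2.9, 18.0] tip [0.591 0.045 0.246]
[-0.017, -0.023, 0.009] [-8.8, -4.2, 24.0] tip [0.593 0.036 0.24 ]
[-0.023, -0.029, 0.01] [-10.9, -5.6, 30.1] tip [0.594 0.026 0.234]
[-0.028, -0.036, 0.011] [-12.9, -7.2, 36.1] tip [0.595 0.015 0.226]
[-0.033, -0.043, 0.012] [-15.0, -8.8, 42.1] tip [0.594 0.004 0.218]
[-0.038, -0.051, 0.012] [-17.0, -10.7, 48.1] tip [ 0.591 -0.008  0.208]
[-0.043, -0.059, 0.012] [-19.1, -12.6, 54.1] tip [ 0.587 -0.02   0.197]
[-0.048, -0.068, 0.012] [-21.1, -14.7, 60.0] tip [ 0.582 -0.032  0.186]
[-0.053, -0.077, 0.011] [-23.2, -16.9, 65.9] tip [ 0.576 -0.044  0.173]
[-0.058, -0.087, 0.009] [-25.3, -19.2, 71.7] tip [ 0.568 -0.055  0.16 ]
[-0.062, -0.097, 0.008] [-27.5, -21.7, 77.5] tip [ 0.558 -0.066  0.146]
[-0.066, -0.107, 0.006] [-29.7, -24.3, 83.2] tip [ 0.547 -0.076  0.132]
```

Call:
{"method": "step_arm", "body": {
  "commands": [
    [-0.003,-0.005,0.002,-2.3,-0.8,6,0],
    [-0.008,-0.011,0.005,-4.5,-1.8,12,0],
    [-0.013,-0.016,0.007,-6.6,-2.9,18,0],
    [-0.017,-0.023,0.009,-8.8,-4.2,24,0],
    [-0.023,-0.029,0.01,-10.9,-5.6,30.1,0],
    [-0.028,-0.036,0.011,-12.9,-7.2,36.1,0],
    [-0.033,-0.043,0.012,-15,-8.8,42.1,0],
    [-0.038,-0.051,0.012,-17,-10.7,48.1,0],
    [-0.043,-0.059,0.012,-19.1,-12.6,54.1,0],
    [-0.048,-0.068,0.012,-21.1,-14.7,60,0],
    [-0.053,-0.077,0.011,-23.2,-16.9,65.9,0],
    [-0.058,-0.087,0.009,-25.3,-19.2,71.7,0],
    [-0.062,-0.097,0.008,-27.5,-21.7,77.5,0],
    [-0.066,-0.107,0.006,-29.7,-24.3,83.2,0],
    [-0.066,-0.107,0.006,-29.7,-24.3,83.2,0]
  ]
}}

```text
time: 4.95
eef_pos: [0.4023, -0.039, 0.2188]
ee_rot: [2.593, -0.324, 1.501]
force: [0.4, -0.3, -0.3]
grip_width: 0.0002
grasp_force: 0.0
```

Run:
```python
from h import *
T,o=tool(); print(T.round(4).tolist(),o["joints"].round(3))
im,d,c=cap("wrist","w1.png")
bl,l=blobs(im,(0,110,60),(8,255,255),200); print([(s.tolist(),ce) for s,ce in bl])
rc=np.array([.5974,-.0887,.102]);print("pred",proj(c,rc))
```

```text
[[0.483, -0.2481, 0.8398, 0.4023], [-0.121, -0.9687, -0.2166, -0.039], [0.8672, 0.003, -0.4979, 0.2188], [0.0, 0.0, 0.0, 1.0]] [-0.424  0.437  2.189  2.853  0.546 -1.412]
[([260, 202, 115, 103, 2419], array([316.59280695, 246.19016122]))]
pred (np.float64(320.34865360333004), np.float64(259.8123729711054))
```

View pics/w1.png

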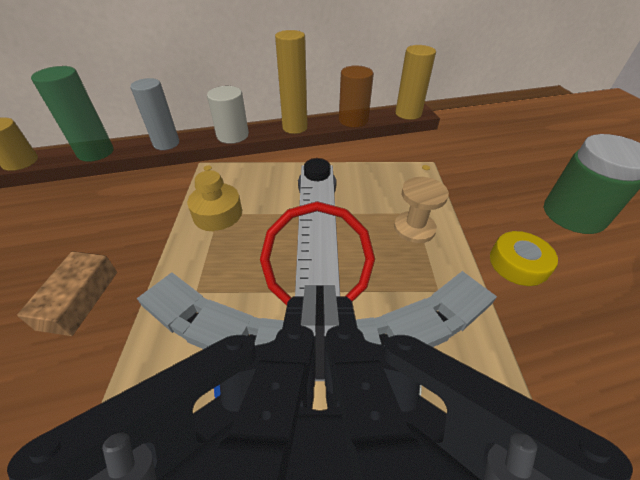

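The wrist view shows the ring's outer edge spanning columns 260–375 with its top at row 202. The closed fingertips sit at about (320,290), just in front of its lower part.

Run:
```python
from h import *
c=r.calibration("wrist"); T,o=tool()
yaw=np.radians(-14.4); X=np.array([np.cos(yaw),np.sin(yaw),0]);Y=np.array([-X[1],X[0],0]);Z=np.array([0,0,1.])
rc=np.array([.5974,-.0887,.102]); U=np.sin(np.radians(40))*X+np.cos(np.radians(40))*Z
q=np.array([proj(c,rc+.033*(np.cos(t)*U+np.sin(t)*Y)) for t in np.linspace(0,6.28,100)]); print(q.min(0),q.max(0))
rt=T[:3,:3].T@(rc-T[:3,3]); print("ring centre in tool",rt, "f",c["intrinsics"][0,0])
for n,P in(("axis tip",T[:3,3]+.173*T[:3,2]),("r",rc)): print(n,P.round(4),proj(c,P))
```

```text
[267.99035106 208.19995687] [373.73798594 312.54450902]
ring centre in tool [-0.00196135 -0.00025019  0.2326695 ] f 345.05536676203644
axis tip [ 0.5481 -0.0763  0.1333] (np.float64(321.91843757046695), np.float64(302.7449437878414))
r [ 0.5974 -0.0887  0.102 ] (np.float64(320.8660324112127), np.float64(261.2852200383697))
```

Run:
```python
from h import *
im,d,c=cap("wrist"); T,o=tool()
bl,l=blobs(im,(0,110,60),(8,255,255),200); print(bl[0][0])
ys,xs=np.where(cv2.erode((l>0).astype(np.uint8),np.ones((3,3)))>0); p=np.array([world(c,x,y,d[y,x]) for y,x in zip(ys,xs) if d[y,x]>0])
X=np.array([np.cos(-.2513),np.sin(-.2513),0]);Y=np.array([-X[1],X[0],0])
print("n",len(p),p.mean(0).round(4)); t=p-[.577,-.0835,0]
a,b,z=t@X,t@Y,t[:,2]
for n,v in(("x",a),("y",b),("z",z)): print(n,np.percentile(v,[1,10,50,90,99]).round(4))
k=np.polyfit(z,a,1); print("lean deg",np.degrees(np.arctan(k[0])))
```

```text
[ 260  203  116  103 2391]
n 1653 [ 0.6019 -0.088   0.1107]
x [0.004  0.0079 0.0268 0.0396 0.0416]
y [-0.0313 -0.0286  0.0014  0.0328  0.0357]
z [0.0858 0.09   0.1124 0.1278 0.1299]
lean deg 39.93631256199437
```

Outer diameter is 72 mm, so size, lean and height all agree with the ring model. Its centre is 2 mm left of my estimate. Now I'll insert the closed fingertips.

Call:
{"method": "step_arm", "body": {
  "commands": [
    [0.002,-0.001,0.005,0,0,0,0],
    [0.004,-0.002,0.015,0,0,0,0],
    [0.004,-0.002,0.027,0,0,0,0],
    [0.004,-0.002,0.039,0,0,0,0],
    [0.004,-0.002,0.051,0,0,0,0],
    [0.004,-0.002,0.063,0,0,0,0],
    [0.004,-0.002,0.074,0,0,0,0],
    [0.004,-0.002,0.084,0,0,0,0],
    [0.004,-0.002,0.092,0,0,0,0],
    [0.004,-0.002,0.094,0,0,0,0],
    [0.004,-0.002,0.094,0,0,0,0]
  ]
}}

```text
time: 6.15
eef_pos: [0.4834, -0.0581, 0.1753]
ee_rot: [2.594, -0.328, 1.499]
force: [0.1, 0.5, -0.1]
grip_width: -0.0001
grasp_force: 0.0
```

```bash
cat > st.py <<'E'
from h import *
import sys
T,o=tool(); print("force",o["force"].round(2),"t",o["time"],"q",o["joints"].round(2))
def ringpts(im,d,c):
    bl,l=blobs(im,(0,110,60),(8,255,255),60); k=max(bl,key=lambda b:b[0][4])
    ys,xs=np.where(cv2.erode((l>0).astype(np.uint8),np.ones((3,3)))>0); return np.array([world(c,x,y,d[y,x]) for y,x in zip(ys,xs) if 0<d[y,x]<.3])
X=np.array([np.cos(-.2513),np.sin(-.2513),0]);Y=np.array([-X[1],X[0],0]); piv=np.array([.577,-.0835,0])+.2*X+.001*Y
im,d,c=cap("wrist",sys.argv[1] if len(sys.argv)>1 else None)
p=ringpts(im,d,c); t=p-piv; top=t[t[:,2]>t[:,2].max()-.004]
# ring plane normal -> yaw ; top height -> lift
s=np.linalg.svd(t-t.mean(0))[2][2]; s*=np.sign(s[2])
print("n",len(p),"ztop",np.percentile(t[:,2],99).round(4),"lift",(np.percentile(t[:,2],99)-.1300).round(4))
m=top.mean(0); print("swing by ring-top dir deg",np.degrees(np.arctan2(m@Y,-m@X)).round(2),"radius",np.hypot(m@X,m@Y).round(4),"by normal",np.degrees(np.arctan2(s@Y,-s@X)).round(2))
tip=T[:3,3]+.173*T[:3,2]-piv; print("tip: X",(tip@X+.2).round(4),"Y",(tip@Y).round(4),"z",tip[2].round(4),"swing",np.degrees(np.arctan2(tip@Y,-tip@X)).round(2))
E
python3 st.py w2.png
```

```text
force [ 0.06  0.52 -0.08] t 6.15 q [-0.38  0.61  2.    2.91  0.52 -1.44]
n 3027 ztop 0.1305 lift 0.0005
swing by ring-top dir deg 0.41 radius 0.1596 by normal -0.5
tip: X 0.0529 Y -0.0001 z 0.0889 swing -0.05
```

View pics/w2.png

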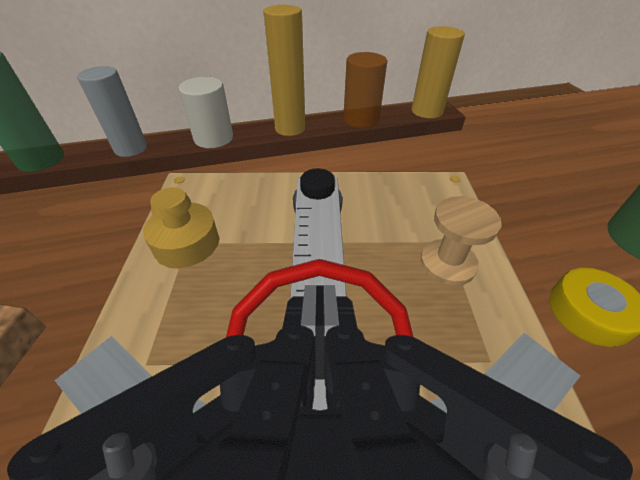

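The fingertips are through the ring, whose top is at about (320,268), with no contact force. The knuckles are close to the ring's sides, so I'll back off 8 mm and lift.

Call:
{"method": "step_arm", "body": {
  "commands": [
    [0,0,-0.004,0,0,0,0],
    [0,0,-0.008,0,0,0,0],
    [0.003,0,-0.01,0,0,0,0],
    [0.007,0,-0.012,0,0,0,0],
    [0.009,0,-0.013,0,0,0,0],
    [0.011,0,-0.014,0,0,0,0],
    [0.013,0,-0.0155,0,0,0,0],
    [0.015,0,-0.0165,0,0,0,0],
    [0.015,0,-0.0165,0,0,0,0]
  ]
}}

```text
time: 7.1
eef_pos: [0.4765, -0.0563, 0.1965]
ee_rot: [2.595, -0.328, 1.497]
force: [-0.2, 0.2, -3.3]
grip_width: 0.0001
grasp_force: 1.7
```

```bash
python3 st.py
```

```text
force [-0.18  0.22 -3.27] t 7.1 q [-0.39  0.55  2.    2.89  0.47 -1.41]
n 2026 ztop 0.1318 lift 0.0018
swing by ring-top dir deg 0.49 radius 0.1597 by normal -0.55
tip: X 0.0457 Y -0.0001 z 0.1099 swing -0.03
```

Call:
{"method": "step_arm", "body": {
  "commands": [
    [0.002,0,-0.001,0,0,0,0],
    [0.004,0,-0.002,0,0,0,0],
    [0.006,0,-0.0035,0,0,0,0],
    [0.008,0,-0.0045,0,0,0,0],
    [0.01,0,-0.0055,0,0,0,0],
    [0.012,0,-0.007,0,0,0,0],
    [0.014,0,-0.008,0,0,0,0],
    [0.016,0,-0.009,0,0,0,0],
    [0.018,0,-0.0105,0,0,0,0],
    [0.0195,0,-0.011,0,0,0,0],
    [0.0195,0,-0.011,0,0,0,0]
  ]
}}

```text
time: 8.25
eef_pos: [0.4768, -0.0563, 0.2191]
ee_rot: [2.594, -0.328, 1.499]
force: [-2.4, 1.0, -4.7]
grip_width: -0.0
grasp_force: 3.0
```

```bash
python3 st.py w3.png
cat > arc.py <<'E'
# rows that swing the tool about the board pivot by degrees given (positive = left), from the present pose
from h import *
import sys
T,o=tool(); X=np.array([np.cos(-.2513),np.sin(-.2513),0]);Y=np.array([-X[1],X[0],0]); piv=np.array([.577,-.0835,0])+.2*X+.001*Y
R0=T[:3,:3]
for a in eval(sys.argv[1]):
    A=Ro.from_rotvec([0,0,-np.radians(a)]).as_matrix(); s=A@(T[:3,3]-piv)+piv-T[:3,3]
    print(a,(R0.T@s).round(4).tolist(),np.degrees(Ro.from_matrix(R0.T@A@R0).as_rotvec()).round(2).tolist())
E
python3 arc.py "[1.5*i for i in range(1,10)]"
```

```text
force [-2.44  0.99 -4.72] t 8.25 q [-0.39  0.5   1.98  2.85  0.4  -1.37]
n 2067 ztop 0.1544 lift 0.0244
swing by ring-top dir deg 0.44 radius 0.1596 by normal -0.59
tip: X 0.0461 Y -0.0 z 0.1328 swing -0.0
1.5 [0.0001, -0.008, 0.0001] [-1.3, -0.0, 0.75]
3.0 [0.0002, -0.0159, 0.0003] [-2.6, -0.01, 1.5]
4.5 [0.0005, -0.0238, 0.0008] [-3.9, -0.01, 2.25]
6.0 [0.0009, -0.0318, 0.0014] [-5.2, -0.01, 3.0]
7.5 [0.0014, -0.0397, 0.0022] [-6.5, -0.02, 3.74]
9.0 [0.002, -0.0475, 0.0032] [-7.8, -0.02, 4.49]
10.5 [0.0026, -0.0554, 0.0043] [-9.1, -0.02, 5.24]
12.0 [0.0034, -0.0632, 0.0057] [-10.4, -0.03, 5.99]
13.5 [0.0043, -0.0709, 0.0072] [-11.7, -0.03, 6.74]
```

View pics/w3.png

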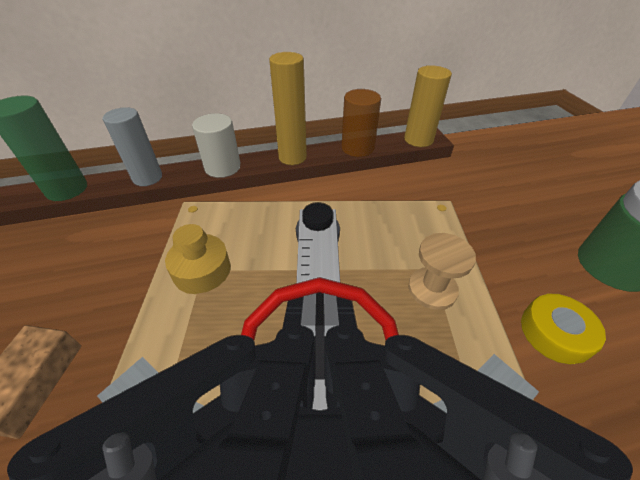

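The ring is hooked at about (320,288) and lifted 23–24 mm, so the pin is clear of the rack. Swinging left.

Call:
{"method": "step_arm", "body": {
  "commands": [
    [0,-0.004,0,-0.65,0,0.38,0],
    [0.0001,-0.008,0.0001,-1.3,0,0.75,0],
    [0.0002,-0.0159,0.0003,-2.6,0,1.5,0],
    [0.0005,-0.0238,0.0008,-3.9,0,2.25,0],
    [0.0009,-0.0318,0.0014,-5.2,0,3,0],
    [0.0014,-0.0397,0.0022,-6.5,0,3.74,0],
    [0.002,-0.0475,0.0032,-7.8,0,4.49,0],
    [0.0026,-0.0554,0.0043,-9.1,0,5.24,0],
    [0.0034,-0.0632,0.0057,-10.4,0,6,0],
    [0.0034,-0.0632,0.0057,-10.4,0,6,0],
    [0.0034,-0.0632,0.0057,-10.4,0,6,0]
  ]
}}

```text
time: 9.4
eef_pos: [0.4989, 0.0034, 0.2187]
ee_rot: [2.47, -0.578, 1.427]
force: [-3.8, 3.7, -5.5]
grip_width: 0.0003
grasp_force: 3.4
```

```bash
python3 st.py w4.png
```

```text
force [-3.85  3.66 -5.5 ] t 9.4 q [-0.19  0.53  1.91  3.78  0.4  -2.04]
n 2083 ztop 0.1542 lift 0.0242
swing by ring-top dir deg 12.6 radius 0.1602 by normal 11.62
tip: X 0.0493 Y 0.0323 z 0.1323 swing 12.11
```

View pics/w4.png

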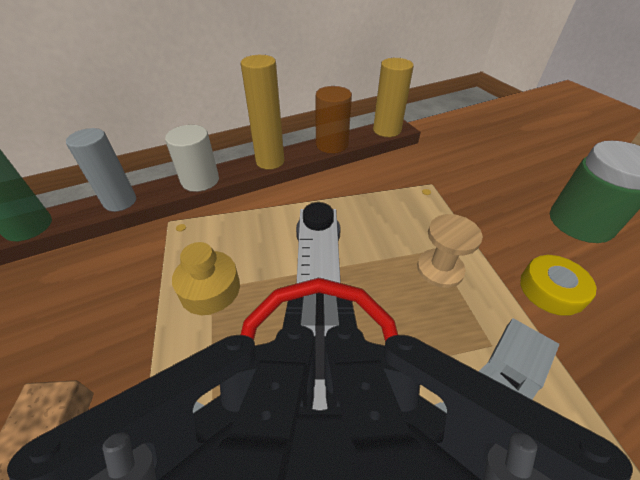

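```bash
python3 arc.py "[1,2,2.8]"
```

```text
1 [0.0, -0.0053, 0.0] [-0.87, -0.0, 0.5]
2 [0.0001, -0.0106, 0.0002] [-1.73, -0.0, 1.0]
2.8 [0.0002, -0.0148, 0.0003] [-2.43, -0.01, 1.4]
```

Call:
{"method": "step_arm", "body": {
  "commands": [
    [0,-0.0053,0,-0.87,0,0.5,0],
    [0.0001,-0.0106,0.0002,-1.73,0,1,0],
    [0.0002,-0.0148,0.0003,-2.43,0,1.4,0],
    [0.0002,-0.0148,0.0003,-2.43,0,1.4,0],
    [0.0002,-0.0148,0.0003,-2.43,0,1.4,0]
  ]
}}

```text
time: 9.95
eef_pos: [0.5057, 0.0161, 0.2188]
ee_rot: [2.438, -0.636, 1.408]
force: [-5.2, 3.1, -5.2]
grip_width: -0.0004
grasp_force: 3.7
```

```bash
python3 st.py; python3 st.py
```

```text
force [-5.17  3.09 -5.21] t 9.95 q [-0.15  0.54  1.88  3.98  0.43 -2.18]
n 2104 ztop 0.1542 lift 0.0242
swing by ring-top dir deg 15.1 radius 0.1603 by normal 14.21
tip: X 0.051 Y 0.039 z 0.1324 swing 14.68
force [-3.43  2.93 -5.12] t 10.0 q [-0.15  0.54  1.88  3.98  0.43 -2.18]
n 2116 ztop 0.1543 lift 0.0243
swing by ring-top dir deg 15.12 radius 0.1602 by normal 14.02
tip: X 0.051 Y 0.039 z 0.1324 swing 14.66
```

Call:
{"method": "step_arm", "body": {
  "commands": [
    [0,-0.0018,0,-0.3,0,0.17,0],
    [0,-0.0018,0,-0.3,0,0.17,0],
    [-0.002,-0.0018,0.001,-0.3,0,0.17,0],
    [-0.005,-0.0018,0.003,-0.3,0,0.17,0],
    [-0.008,-0.0018,0.0045,-0.3,0,0.17,0],
    [-0.0105,-0.0018,0.006,-0.3,0,0.17,0],
    [-0.0105,-0.0018,0.006,-0.3,0,0.17,0]
  ]
}}

```text
time: 10.75
eef_pos: [0.5065, 0.0174, 0.2064]
ee_rot: [2.434, -0.643, 1.405]
force: [-4.9, 2.5, -4.3]
grip_width: 0.0001
grasp_force: 3.5
```

```bash
python3 st.py
```

```text
force [-4.92  2.5  -4.25] t 10.75 q [-0.15  0.56  1.89  3.95  0.45 -2.13]
n 2086 ztop 0.1418 lift 0.0118
swing by ring-top dir deg 15.36 radius 0.1603 by normal 14.43
tip: X 0.0512 Y 0.0396 z 0.1201 swing 14.89
```

Call:
{"method": "step_arm", "body": {
  "commands": [
    [-0.002,0,0.001,0,0,0,0],
    [-0.004,0,0.002,0,0,0,0],
    [-0.006,0,0.0035,0,0,0,0],
    [-0.008,0,0.0045,0,0,0,0],
    [-0.01,0,0.006,0,0,0,0],
    [-0.012,0,0.007,0,0,0,0],
    [-0.014,0,0.008,0,0,0,0],
    [-0.014,0,0.008,0,0,0,0]
  ]
}}

```text
time: 11.6
eef_pos: [0.5075, 0.0173, 0.1912]
ee_rot: [2.43, -0.643, 1.41]
force: [0.3, 0.1, 0.1]
grip_width: -0.0003
grasp_force: 0.0
```

```bash
python3 st.py w5.png
```

```text
force [0.27 0.06 0.1 ] t 11.6 q [-0.15  0.6   1.9   3.89  0.49 -2.06]
n 2166 ztop 0.1305 lift 0.0005
swing by ring-top dir deg 15.3 radius 0.1603 by normal 14.36
tip: X 0.0524 Y 0.0396 z 0.1054 swing 15.03
```

View pics/w5.png

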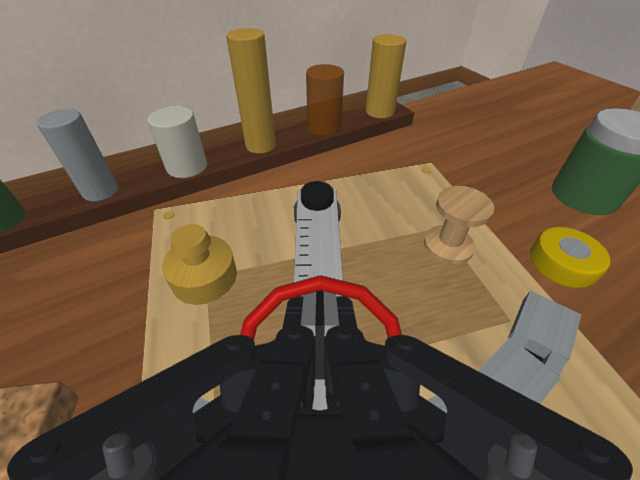

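The pin has dropped home: the ring top is back at its starting height and the force is zero. I'll centre the fingers in the ring and withdraw.

Call:
{"method": "step_arm", "body": {
  "commands": [
    [-0.004,0,0,0,0,0,0],
    [-0.007,0,0,0,0,0,0],
    [-0.007,0,-0.008,0,0,0,0],
    [-0.007,0,-0.018,0,0,0,0],
    [-0.007,0,-0.03,0,0,0,0],
    [-0.007,0,-0.045,0,0,0,0],
    [-0.007,0,-0.06,0,0,0,0],
    [-0.007,0,-0.08,0,0,0,0],
    [-0.007,0,-0.1,0,0,0,0],
    [-0.007,0,-0.115,0,0,0,0],
    [-0.007,0,-0.115,0,0,0,0]
  ]
}}

```text
time: 12.75
eef_pos: [0.4156, 0.0699, 0.2431]
ee_rot: [2.434, -0.641, 1.409]
force: [-0.0, -0.2, -0.2]
grip_width: 0.0001
grasp_force: 0.0
```

```bash
python3 st.py w6.png
python3 - <<'E'
from h import *
cap("side","side1.png")
E
```

```text
force [-0.03 -0.15 -0.17] t 12.75 q [-0.03  0.4   2.07  4.08  0.52 -2.19]
n 1257 ztop 0.1297 lift -0.0003
swing by ring-top dir deg 15.23 radius 0.161 by normal 14.32
tip: X -0.0497 Y 0.0681 z 0.157 swing 15.25
```

View pics/w6.png

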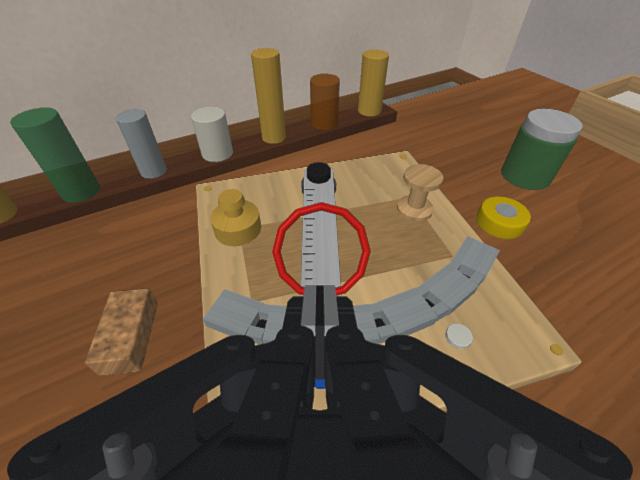

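The ring at (322,250) is free and at home height, in line with the blue disc at (320,384). One hole shows to its left at (262,322), three to its right, and nothing else has moved.

```bash
python3 -c "
from workcell import r
print(r.finish_job())"
```

```text
the job is handed in; nothing more can be done
None
```

The straightedge is now one hole to the left, with the pin fully home beside the blue disc, the ring free and nothing else moved; I handed the job in after about 13 s of robot time.

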